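# Park the open watch for the night

### The job

I am stopping for the night with this wristwatch still open. Set the watch, movement up, in the middle of the red case holder and stand the glass dust dome on the bench over both; lay the case back in the ring dish, the screwdriver with its handle centred across both saddles of the clear acrylic rest, and the tweezers along the middle of the cork pad. Set the watch and the dome down, do not drop them, and leave the oil stand where it is.

Things in the scene. Friction and masses are not known exactly. Their poses are not given: they have to be found in the camera images.
- watch: Loose open steel wristwatch, no strap, dial down, brass and steel movement showing on top, 70 g. Round case 44 mm across, 13 mm thick. Four lugs (2 to 11 mm above the underside) reach to 26 mm from the centre along its y axis, both ways; each pair of ends is a grip face 22 mm wide. Crown to 26.5 mm on the +x side. Origin: centre of the underside; z up with the movement up.
- dust_dome: Loose clear glass dust dome standing on its rim, 140 g. Rim diameter 112 mm outside, 106 mm inside; inner height 42 mm, glass top 46 mm high; on it a neck and a round dark wooden knob 18 mm in diameter, from 51 to 65 mm above the rim plane (grip here). Origin: centre of the rim plane, on the bench; z up.
- case_back: Loose screw-on watch case back: a plain steel disc 38 mm in diameter, 8 mm thick, full diameter from 1 to 7 mm height, six small notches on top, about 25 g. Origin: centre of the underside; z up.
- screwdriver: Black watchmaker's screwdriver lying flat, loose, 35 g, 141 mm long along its x axis. Hexagonal black handle 12 mm across flats (13.9 mm over corners) from x = -60 to +42 mm, steel cap to -64 mm, thin steel blade from +42 to +77 mm. Origin: on its long axis (6 mm above the bench as it lies), near the balance point.
- tweezers: Steel tweezers lying on their side, rigid, loose, 35 g, 140 mm long along their own x axis (tail at -70 mm, tips at +70 mm), 10 mm high, 15.5 mm wide across y over both arms at the middle, 9 mm at the tail; the arms do not flex. Origin: middle of the length, at the underside; z up.
- case_holder: Watch case holder: round cushion in a red aluminium ring, fixed to the bench. Outside diameter 81 mm (thin dark band 82 mm). Flat seat 16 mm above the bench, 76 mm across, inside a rim 2.5 mm higher. The watch rests on the seat, turned any way. Origin: centre of the underside, on the bench; z up.
- ring_dish: White ceramic ring dish, round, fixed to the bench. Rim 124 mm across and 16 mm high, inner floor about 98 mm across, 6 mm above the bench. Origin: centre of the underside, on the bench; z up.
- tool_rest: Clear acrylic screwdriver rest, fixed. Base plate 100 x 50 x 4 mm (its x, y, z); two upright saddles, 4 mm thick, at x = -27 and +27 mm, each with a flat floor 22 mm above the bench, 36 mm wide across y between horns 32 mm high. The handle lies along x over both, either way round, its axis 28 mm above the bench. Origin: centre of the underside; z up.
- cork_pad: Flat cork tweezer pad, 160 x 50 x 6 mm (along its own x, y, z), fixed to the bench. The tweezers lie along x on its top, either way round. Origin: centre of the underside; x along its length, z up.
- oil_stand: Oil-cup stand, to be left alone: round aluminium base 54 mm across, four small steel cups, a central stem with a ball knob, 43 mm high, loose, 120 g. Origin: centre of the underside.

How it is judged:
At the end, for the whole second after the job is handed in: Watch level, movement up, on the holder seat within 12 mm of centre; dome on the bench over it within 14 mm; case back in the dish within 38 mm; screwdriver on both saddles within 15 mm and 0.25 rad; tweezers on the pad within 25 mm along, 15 mm across, 0.25 rad. All released, at rest (horizontal distance between watch and case_holder below 0.012 m and z of watch in the frame of case_holder between 0.013 and 0.02 m and angle between watch's own z axis and vertical below 0.12 rad and horizontal distance between dust_dome and case_holder below 0.014 m and height (world z) of dust_dome below 0.004 m and angle between dust_dome's own z axis and vertical below 0.06 rad and horizontal distance between case_back and ring_dish below 0.038 m and z of case_back in the frame of ring_dish between 0.002 and 0.014 m and x of screwdriver in the frame of tool_rest between -0.015 and 0.015 m and y of screwdriver in the frame of tool_rest between -0.015 and 0.015 m and z of screwdriver in the frame of tool_rest between 0.024 and 0.032 m and angle between the x axis of screwdriver and the x axis of tool_rest, either way round below 0.25 rad and x of tweezers in the frame of cork_pad between -0.025 and 0.025 m and y of tweezers in the frame of cork_pad between -0.015 and 0.015 m and z of tweezers in the frame of cork_pad between 0.003 and 0.01 m and angle between the x axis of tweezers and the x axis of cork_pad, either way round below 0.25 rad and linear speed of each of watch, dust_dome, case_back, screwdriver, tweezers below 0.02 m/s); the robot touches nothing.
It fails at once if the watch is dropped (falls free faster than 0.75 m/s, some 30 mm) (contact force between the fingers and watch below 0.02 N and linear speed of watch above 0.75 m/s).
It fails at once if the dust dome is dropped (falls free faster than 0.75 m/s, some 30 mm) (contact force between the fingers and dust_dome below 0.02 N and linear speed of dust_dome above 0.75 m/s).
It fails at once if the oil stand is shifted by more than 15 mm or tipped (distance of oil_stand from where it was at the start of the episode above 0.015 m or angle between oil_stand's own z axis and vertical above 0.3 rad).
It also fails if it takes over 136 s, if anything falls off the work surface, if the arm or the gripper's body presses on something with over 40 N, if the wrist force passes 120 N, or if a joint passes its speed limit or range.

### The arm

A 6-joint arm with a two-finger parallel gripper is mounted at the origin on the work surface. World frame = base frame: x ahead of the robot, y to its left, z up, the work surface at z = 0. Lengths are in m, angles in rad, forces in N, time in s.
With the tool pointing down it reaches from about 0.3 to 0.875 m from the base axis. Payload 6.4 kg.
Tool frame: the origin (TCP) lies at the very end of the fingers, on their centre line; the grasp point (between the pads) lies 19 mm behind it; z points along the fingers, y is the line along which they close (so a half turn about z gives the same grasp; the last joint's range is limited). The gripper opens to 85 mm and grips with 20 to 120 N. Pads are 22 mm wide; open, the fingers measure 114 mm over their backs; the gripper's body (76 mm by 85 mm) begins 54 mm behind the grasp point. The pads swing forward as they close: fully open they stand 13 mm farther back than shut.
Start: joints at [-1.433, 0.181, 1.607, -0, 1.354, -0.206], TCP at [0.194, -0.541, 0.231] pointing down, gripper open.
Joint ranges: [-2.99, 2.99], [-0.89, 2.07], [0.3, 2.58], [-1.14, 4.28], [0, 2.63], [-3.12, 3.12]. Speed limits (rad/s): [2.57, 2.57, 3.01, 3.14, 3.14, 3.14].

### API

Orientations are given as a unit quaternion [w, x, y, z].
In Python, from bench import ctrl gives the robot as it stands.
- The arm moves only by the tool jog_arm, called after "Call:" as name(argument=value, ...) on one line, values as JSON. Schema: {"type":"object","properties":{"motion":{"type":"array","items":{"type":"number"},"minItems":7,"maxItems":70},"only":{"type":"string"},"quiet":{"type":"boolean"},"lines":{"type":"string"}},"required":["motion"],"additionalProperties":false}. motion is one flat list of numbers that holds 1 to 10 rows one after another, with no inner brackets; each row has 7 numbers: dx, dy, dz in parts of the range, where 1.0 means 0.8 m, then a rotation vector rx, ry, rz in shares of 2 rad (1.0 is 2 rad), then the opening from 0.0 (shut) to 1.0 (fully open); each row is the pose to reach, as a shift and turn from the pose commanded when the call began, along the tool's axes at that moment; what a row does not reach only later rows make up. A row lasts 1/8 s, in which the tool goes at most 0.0625 m and 0.188 rad, less where a joint would pass 70% of its speed; a pose out of reach is approached as far as the arm can. The fingers move at their own pace and stop on an object; the grip force is fixed at half the most. Time passes only in rows, so rows that do not move let the fingers close. The tool returns the time, the measured TCP pose, the force, the opening and the grip force at its end. only (a regular expression) keeps the lines of the reply that match it, lines (a string "A,B") keeps lines A to B, and quiet returns only ok. No shift or turn number may pass 1 either way. Input that does not fit is refused with a message, and nothing moves.
- ctrl.get_obs(): the state, without advancing time (a new reading comes with each control period).
- ctrl.camera(name): name is "side" or "top" or "wrist"; returns the picture (384x512x3 uint8, blue, green, red); there is no depth.
- ctrl.camera_params(name): a dict with "fovy" (degrees; the focal length in pixels is half the picture's height over the tangent of half this angle, whatever the lens; pixels are square), "cx", "cy" (the principal point, pixels), "view" (4x4, takes a point from world to camera coordinates). Camera axes: x right, y up, looking along -z (the intrinsics and any distortion apply to the point x, -y, -z); pixel columns grow to the right and rows downward; lengths in m; the calibration is good to about 2 mm. A picture is of the moment at which its call begins: read the wrist's pose just before it. camera_params takes no time and is no camera call; for the wrist camera it gives the pose at the moment of the call.
- ctrl.hand_in(): hands the job in; it is judged then, once.
The state is a dict: "time_s": time; "q": joint angles; "dq": joint speeds; "joint_efforts": joint torques, N m; "eef_pos": TCP position; "eef_rot": TCP orientation; "wrist_force": force on the tool from outside, world axes, zero at the start; "torque": the same for the moment, N m; "opening": opening from 0.0 (shut) to 1.0 (fully open); "grasp_force": force on a finger pad.
Only numpy, scipy, OpenCV 4.12 (cv2) and the standard library are available. Lean on these libraries where they do the work, as an engineer would, in place of code of your own. Each camera call takes 0.05 s, during which the arm holds its last target. There are 200 camera calls.

## Working session

There is one attempt and no reset: what is moved stays moved. The work goes in short steps, Python scripts to look and compute and a tool call to move; the robot and the scene stay as the last step left them, time stands still between calls to the robot, and variables do not carry over. Pictures are saved under pics/ and viewed, at most 14 in all, crops included, and the job is handed in when it is done.

```bash
ls; mkdir -p pics
```

Run:
```python
from bench import ctrl
import cv2
o=ctrl.get_obs();print(o['time_s'],o['eef_pos'],o['eef_rot'],o['opening'])
for n in('top','side'):
    cv2.imwrite(f'pics/{n}0.png',ctrl.camera(n)); p=ctrl.camera_params(n);print(n,p)
print(ctrl.camera_params('wrist'))
```

```text
bench.py
pics
0.0 [ 0.19374251 -0.54079459  0.23038153] [-8.77289736e-04  9.85265348e-01  1.71030473e-01  3.09695885e-05] 1.0025213002324935
top {'fovy': 52.32234384948702, 'cx': 252.55157065038847, 'cy': 182.10359679632563, 'view': array([[ 0.01205945, -0.99992112,  0.00351043,  0.01289413],
       [ 0.9921497 ,  0.0124026 ,  0.12443931, -0.5263985 ],
       [-0.12447303,  0.00198221,  0.99222101, -0.98298904],
       [ 0.        ,  0.        ,  0.        ,  1.        ]])}
side {'fovy': 45.476707928801915, 'cx': 260.9486977935744, 'cy': 191.54069039391445, 'view': array([[-0.81599328, -0.57802718, -0.00628908,  0.42718701],
       [ 0.40924204, -0.58533696,  0.69992971, -0.25637525],
       [-0.40825963,  0.56856418,  0.71418404, -0.99110787],
       [ 0.        ,  0.        ,  0.        ,  1.        ]])}
{'fovy': 71.16174218413708, 'cx': 253.79074389321445, 'cy': 189.59185257880648, 'view': array([[ 0.3364576 , -0.94169722, -0.00162034, -0.57363545],
       [ 0.90447034,  0.32363493, -0.27783779,  0.03686925],
       [ 0.26216347,  0.09201509,  0.96062664, -0.37895954],
       [ 0.        ,  0.        ,  0.        ,  1.        ]])}
```

View pics/top0.png

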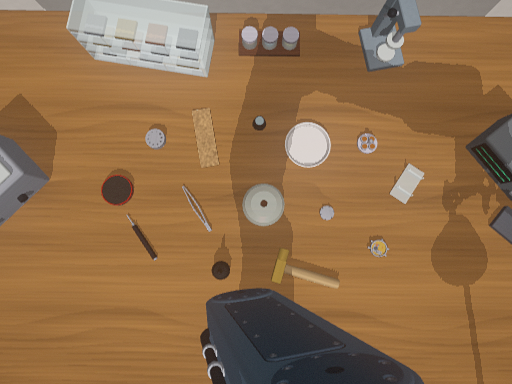

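View pics/side0.png

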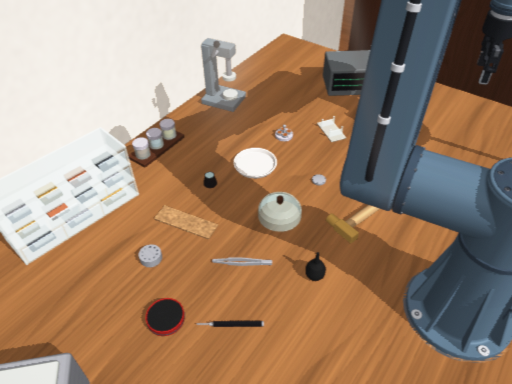

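Create h.py:
```python
import numpy as np, cv2
from scipy.spatial.transform import Rotation as R
from bench import ctrl
def px2w(p,u,v,z):
    f=192/np.tan(np.radians(p['fovy']/2)); V=p['view']
    d=V[:3,:3].T@np.array([(u-p['cx'])/f,-(v-p['cy'])/f,-1]); c=-V[:3,:3].T@V[:3,3]
    return c+d*(z-c[2])/d[2]
def w2px(p,P):
    f=192/np.tan(np.radians(p['fovy']/2)); c=p['view'][:3,:3]@np.asarray(P,float)+p['view'][:3,3]
    return np.array([p['cx']-f*c[0]/c[2],p['cy']+f*c[1]/c[2]])
def plane(im,p,x0,x1,y0,y1,z,s):
    "rectified picture of plane z: up = +x, left = +y, s px per m; col=(y1-y)*s,row=(x1-x)*s"
    w=np.float32([[x1,y1],[x1,y0],[x0,y0],[x0,y1]]); src=np.float32([w2px(p,[a,b,z]) for a,b in w])
    W,H=int((y1-y0)*s),int((x1-x0)*s)
    return cv2.warpPerspective(im,cv2.getPerspectiveTransform(src,np.float32([[0,0],[W,0],[W,H],[0,H]])),(W,H),flags=cv2.INTER_CUBIC)
def pose():
    o=ctrl.get_obs(); q=o['eef_rot']; return o['eef_pos'],R.from_quat([q[1],q[2],q[3],q[0]])
def go(x,y,z,a):
    "tool-frame shift and turn to TCP x,y,z pointing down with closing axis at world angle a"
    P,T=pose(); t=T.as_matrix(); best=None
    for k in(a,a+np.pi):
        yv=np.array([np.cos(k),np.sin(k),0]); zv=np.array([0,0,-1.]); G=np.c_[np.cross(yv,zv),yv,zv]
        r=(T.inv()*R.from_matrix(G)).as_rotvec()
        if best is None or np.linalg.norm(r)<np.linalg.norm(best): best=r
    print('shift',np.round(t.T@(np.array([x,y,z])-P),4),'rot',np.round(best,3),'q6',round(ctrl.get_obs()['q'][5],2))
```

Run:
```python
from h import *
im=cv2.imread('pics/top0.png');p=ctrl.camera_params('top')
for n,u,v,z in[('holder',118,190,.017),('watch',378,248,.01),('dome',264,204,.065),('back',326,212,.008),('sd',142,237,.006),('tw',196,208,.005),('cork',205,137,.006),('dish',308,145,.016),('oil',368,142,.02),('rest',407,183,.02)]:
    print(n,px2w(p,u,v,z).round(3))
o=plane(im,p,.27,.69,-.45,.40,0.0,940);print(o.shape);cv2.imwrite('pics/rect.png',o)
```

```text
holder [0.503 0.373 0.017]
watch [ 0.36 -0.31  0.01]
dome [ 0.467 -0.01   0.065]
back [ 0.452 -0.176  0.008]
sd [0.381 0.307 0.006]
tw [0.459 0.168 0.005]
cork [0.651 0.149 0.006]
dish [ 0.63  -0.128  0.016]
oil [ 0.64  -0.288  0.02 ]
rest [ 0.531 -0.388  0.02 ]
(394, 799, 3)
```

View pics/rect.png

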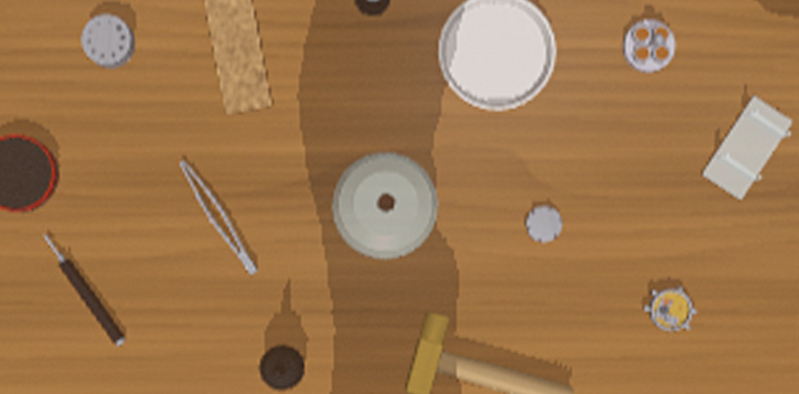

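```bash
python3 -c "
from h import *
go(.36,-.31,.2,pose()[1].as_matrix()[1,1]*0+np.arctan2(*pose()[1].as_matrix()[[1,0],1]))"
```

```text
shift [ 0.2343 -0.1613  0.0308] rot [-0.002 -0.    -0.   ] q6 -0.21
```

The manual's scale: shifts go in shares of 0.8 m and turns go in shares of 2 rad. Converting my numbers, 0.234 m is 0.2925, 0.188 m is 0.235.

Call:
jog_arm(motion=[0.0588,-0.04,0.0075,0,0,0,1,0.1175,-0.08,0.015,0,0,0,1,0.1763,-0.12,0.0225,0,0,0,1,0.235,-0.16,0.03,0,0,0,1,0.2925,-0.2013,0.0375,0,0,0,1,0.2925,-0.2013,0.0375,0,0,0,1,0.2925,-0.2013,0.0375,0,0,0,1])

```text
time_s: 0.98
eef_pos: [0.3598, -0.3111, 0.2013]
eef_rot: [0.0, 0.985, 0.172, -0.0]
wrist_force: [0.9, -0.6, 0.2]
opening: 0.998
grasp_force: 0.0
```

Run:
```python
from h import *
p=ctrl.camera_params('wrist');im=ctrl.camera('wrist');cv2.imwrite('pics/w1.png',im)
o=plane(im,p,.29,.43,-.40,-.22,.011,3000);cv2.imwrite('pics/w1r.png',o);print(o.shape)
```

```text
(420, 540, 3)
```

View pics/w1r.png

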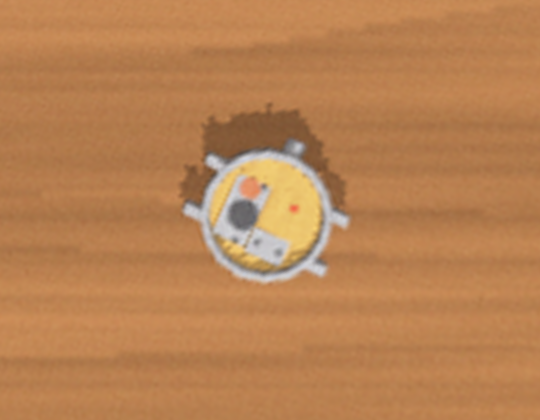

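```bash
python3 -c "
from h import *
go(.3585,-.3087,.06,1.145);go(.3585,-.3087,.002,1.145)"
```

```text
shift [ 0.     -0.0032  0.1414] rot [0.001 0.    0.769] q6 0.26
shift [ 1.000e-04 -3.300e-03  1.994e-01] rot [0.001 0.    0.769] q6 0.26
```

To row units: 0.1994 m is 0.2493, 0.185 m is 0.2313, 0.769 rad is 0.3845.

Call:
jog_arm(motion=[0,-0.0038,0.0438,0,0,0.09,1,0,-0.0038,0.0875,0,0,0.18,1,0,-0.0038,0.1313,0,0,0.27,1,0,-0.0038,0.175,0,0,0.36,1,0,-0.0038,0.175,0,0,0.3845,1,0,-0.0038,0.2063,0,0,0.3845,1,0,-0.0038,0.2313,0,0,0.3845,1,0,-0.0038,0.2493,0,0,0.3845,1,0,-0.0038,0.2493,0,0,0.3845,1])

```text
time_s: 2.15
eef_pos: [0.3579, -0.3082, 0.001]
eef_rot: [-0.001, 0.977, -0.212, -0.001]
wrist_force: [0.9, -0.3, 0.2]
opening: 1.003
grasp_force: 0.0
```

Call:
jog_arm(motion=[0,0,0,0,0,0,0.8,0,0,0,0,0,0,0.5,0,0,0,0,0,0,0.2,0,0,0,0,0,0,0.2,0,0,0,0,0,0,0.2,0,0,0,0,0,0,0.2])

```text
time_s: 2.9
eef_pos: [0.3593, -0.3088, 0.0034]
eef_rot: [0.001, 0.978, -0.211, 0.0]
wrist_force: [-3.0, 2.7, 9.7]
opening: 0.56
grasp_force: 59.9
```

Call:
jog_arm(motion=[0,0,0,0,0,0,0.7,0,0,0,0,0,0,0.7,0,0,0,0,0,0,0.7])

```text
time_s: 3.28
eef_pos: [0.3589, -0.3081, 0.0019]
eef_rot: [0.0, 0.977, -0.211, 0.0]
wrist_force: [-0.1, 0.6, -0.1]
opening: 0.698
grasp_force: 0.0
```

Call:
jog_arm(motion=[0,0,0,0,0,0,0.64,0,0,0,0,0,0,0.64,0,0,0,0,0,0,0.64])

```text
time_s: 3.65
eef_pos: [0.3588, -0.3081, 0.0018]
eef_rot: [-0.0, 0.977, -0.211, -0.0]
wrist_force: [0.4, 0.2, -0.3]
opening: 0.64
grasp_force: 0.0
```

```bash
python3 -c "
from h import *
p=ctrl.camera_params('wrist');im=ctrl.camera('wrist')
cv2.imwrite('pics/w2.png',cv2.resize(im[150:384,100:420],None,fx=2.4,fy=2.4,interpolation=cv2.INTER_CUBIC))"
```

```text
(no output)
```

View pics/w2.png

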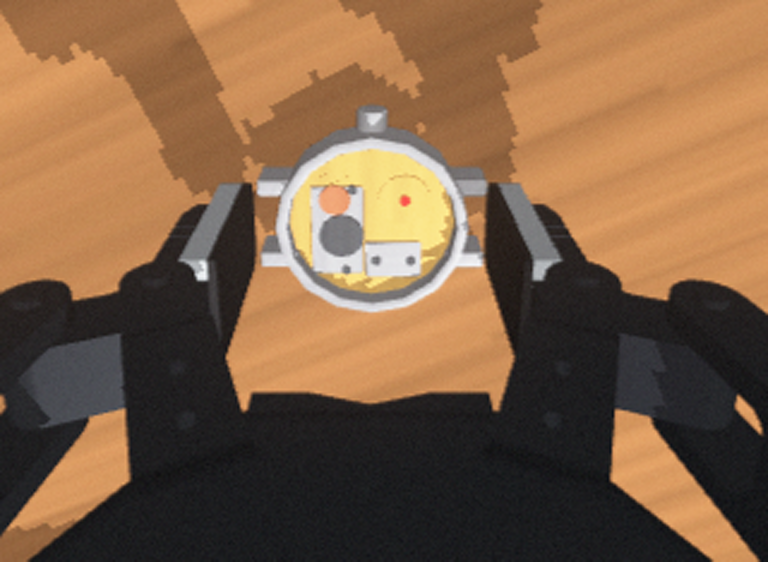

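To row units: -0.0035 m is -0.0044.

Call:
jog_arm(motion=[0,0,-0.0044,0,0,0,0.64,0,0,-0.0044,0,0,0,0.2,0,0,-0.0044,0,0,0,0.2,0,0,-0.0044,0,0,0,0.2,0,0,-0.0044,0,0,0,0.2])

```text
time_s: 4.32
eef_pos: [0.359, -0.3083, 0.0068]
eef_rot: [0.0, 0.978, -0.211, -0.0]
wrist_force: [-3.1, 3.2, 15.6]
opening: 0.512
grasp_force: 58.6
```

```bash
python3 -c "
from h import *
p=ctrl.camera_params('wrist');im=ctrl.camera('wrist')
cv2.imwrite('pics/w3.png',cv2.resize(im[190:320,160:340],None,fx=4,fy=4,interpolation=cv2.INTER_CUBIC))"
```

```text
(no output)
```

View pics/w3.png

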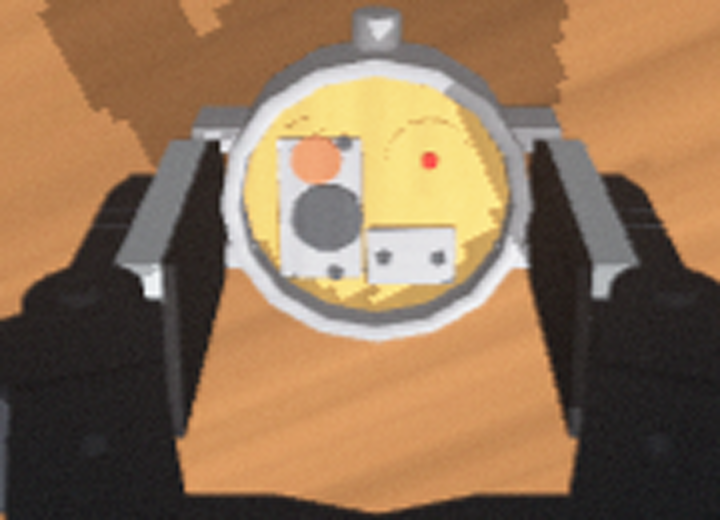

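To row units: 0.0075 m is 0.0094.

Call:
jog_arm(motion=[0,0,0,0,0,0,0.75,0,0,0,0,0,0,0.75,0,0,0.0094,0,0,0,0.75,0,0,0.0094,0,0,0,0.75])

```text
time_s: 4.88
eef_pos: [0.3583, -0.3074, -0.003]
eef_rot: [-0.001, 0.977, -0.211, -0.001]
wrist_force: [-0.3, 0.1, -0.6]
opening: 0.751
grasp_force: 0.0
```

Call:
jog_arm(motion=[0,0,0,0,0,0,0.2,0,0,0,0,0,0,0.2,0,0,0,0,0,0,0.2,0,0,0,0,0,0,0.2])

```text
time_s: 5.38
eef_pos: [0.3587, -0.3079, -0.0019]
eef_rot: [-0.0, 0.977, -0.211, -0.0]
wrist_force: [-2.5, 1.7, 5.8]
opening: 0.577
grasp_force: 61.1
```

To row units: -0.015 m is -0.0188, -0.012 m is -0.015.

Call:
jog_arm(motion=[0,0,-0.0063,0,0,0,0.2,0,0,-0.015,0,0,0,0.2,0,0,-0.0188,0,0,0,0.2,0,0,-0.0188,0,0,0,0.2])

```text
time_s: 5.88
eef_pos: [0.3591, -0.3084, 0.0133]
eef_rot: [0.0, 0.977, -0.211, 0.0]
wrist_force: [-0.1, -0.7, -1.0]
opening: 0.577
grasp_force: 62.0
```

```bash
python3 -c "
from h import *
p=ctrl.camera_params('wrist');im=ctrl.camera('wrist')
cv2.imwrite('pics/w4.png',cv2.resize(im[190:320,160:340],None,fx=4,fy=4,interpolation=cv2.INTER_CUBIC))"
```

```text
(no output)
```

View pics/w4.png

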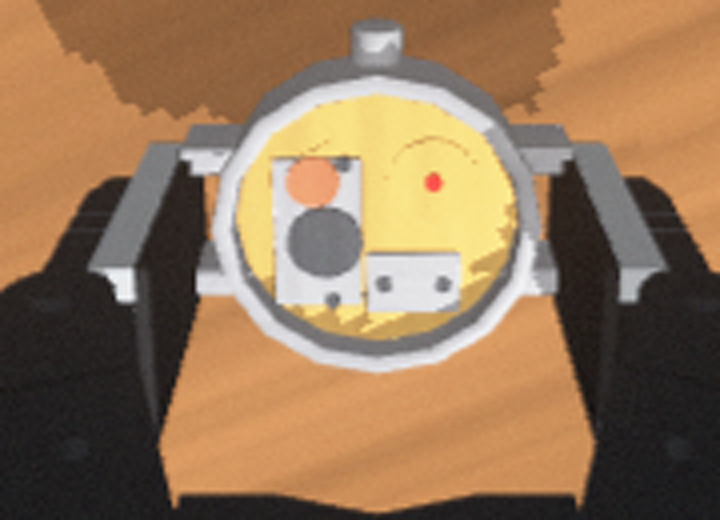

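Run:
```python
from h import *
im=ctrl.camera('top');p=ctrl.camera_params('top');cv2.imwrite('pics/top1.png',im)
def rect(z,x,y,r):
    return plane(im,p,x-r,x+r,y-r,y+r,z,2000)
def cnt(m,z,x,y,r,n):
    m=cv2.morphologyEx(m.astype(np.uint8)*255,cv2.MORPH_CLOSE,np.ones((9,9)))
    c=max(cv2.findContours(m,cv2.RETR_EXTERNAL,cv2.CHAIN_APPROX_NONE)[0],key=cv2.contourArea)
    (u,v),(w,h),_=b=cv2.minAreaRect(c);q=cv2.boxPoints(b);e=max((q[1]-q[0],q[2]-q[1]),key=np.linalg.norm)
    print(n,'ctr',round(x+r-v/2000,4),round(y+r-u/2000,4),'size mm',round(w/2,1),round(h/2,1),'long axis ang',round(np.arctan2(-e[0],-e[1])%np.pi,3))
hsv=lambda o:[a.astype(int) for a in cv2.split(cv2.cvtColor(o,cv2.COLOR_BGR2HSV))]
a=(.016,.503,.373,.06);H,S,V=hsv(rect(*a));cnt(((H<6)|(H>172))&(S>150)&(V>60),*a,'holder')
a=(.016,.63,-.128,.08);H,S,V=hsv(rect(*a));cnt((S<50)&(V>120),*a,'dish')
a=(.006,.651,.149,.095);H,S,V=hsv(rect(*a));cv2.imwrite('pics/cork.png',rect(*a));cnt((V>160)&(S<150),*a,'cork')
a=(.004,.531,-.388,.075);H,S,V=hsv(rect(*a));cnt((S<60)&(V>110),*a,'rest z4')
a=(.006,.381,.307,.085);H,S,V=hsv(rect(*a));cnt((V<75),*a,'sd handle')
a=(.005,.459,.168,.09);H,S,V=hsv(rect(*a));cnt((S<70)&(V>90),*a,'tweezers')
a=(.004,.452,-.176,.04);H,S,V=hsv(rect(*a));cnt((S<70)&(V>100),*a,'back')
s=[cv2.resize(rect(*b),(260,260)) for b in[(.016,.503,.373,.06),(.016,.63,-.128,.08),(.006,.651,.149,.095),(.004,.531,-.388,.075),(.006,.381,.307,.085),(.005,.459,.168,.09)]]
cv2.imwrite('pics/tiles.png',np.vstack([np.hstack(s[:3]),np.hstack(s[3:])]))
```

```text
holder ctr 0.5068 0.3709 size mm 81.0 69.9 long axis ang 0.409
dish ctr 0.633 -0.1263 size mm 122.7 122.7 long axis ang 2.356
cork ctr 0.6515 0.1915 size mm 189.0 105.0 long axis ang 0.0
rest z4 ctr 0.5311 -0.3949 size mm 55.5 101.4 long axis ang 2.554
sd handle ctr 0.3701 0.3012 size mm 100.3 12.2 long axis ang 0.626
tweezers ctr 0.4586 0.1679 size mm 141.4 17.8 long axis ang 0.54
back ctr 0.4517 -0.1778 size mm 38.6 38.1 long axis ang 0.219
```

View pics/tiles.png

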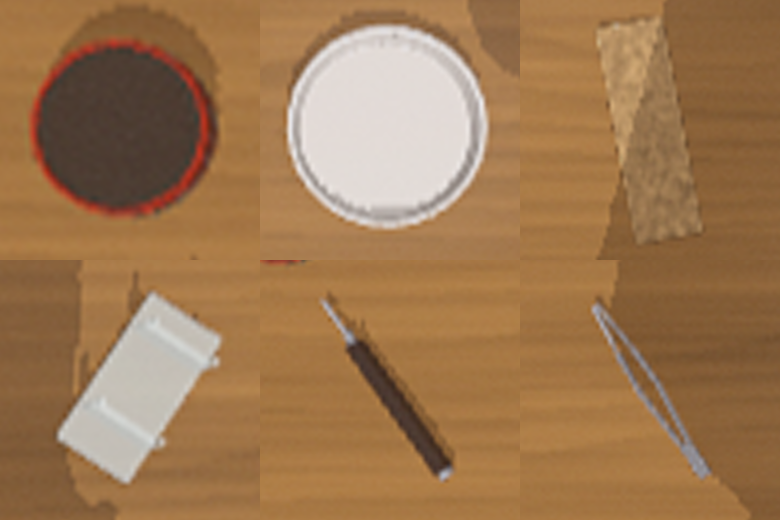

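```bash
python3 -c "
from h import *
a=np.arctan2(*pose()[1].as_matrix()[[1,0],1]);print(a,ctrl.get_obs()['q'].round(2))
go(.505,.377,.12,a)"
```

```text
-1.9960130353208376 [-0.96  0.29  2.   -0.    0.86  1.03]
shift [-0.1494 -0.6844 -0.1071] rot [ 0. -0.  0.] q6 1.03
```

To row units: -0.4 m is -0.5, -0.05 m is -0.0625, -0.8 rad is -0.4.

Call:
jog_arm(motion=[0,0,-0.05,0,0,0,0.2,0,0,-0.1,0,0,0,0.2,-0.0125,-0.0625,-0.1338,0,0,-0.05,0.2,-0.0275,-0.125,-0.1338,0,0,-0.1,0.2,-0.0413,-0.1875,-0.1338,0,0,-0.15,0.2,-0.055,-0.25,-0.1338,0,0,-0.2,0.2,-0.0688,-0.3125,-0.1338,0,0,-0.25,0.2,-0.0825,-0.375,-0.1338,0,0,-0.3,0.2,-0.0963,-0.4375,-0.1338,0,0,-0.35,0.2,-0.11,-0.5,-0.1338,0,0,-0.4,0.2])

```text
time_s: 7.22
eef_pos: [0.4437, 0.0943, 0.1198]
eef_rot: [0.0, 0.982, 0.188, 0.0]
wrist_force: [0.6, -0.5, -1.7]
opening: 0.573
grasp_force: 62.5
```

```bash
python3 -c "
from h import *
a=np.arctan2(*pose()[1].as_matrix()[[1,0],1]);print(a,ctrl.get_obs()['q'].round(2))
go(.505,.377,.12,a);go(.505,.377,.05,a)"
```

```text
-1.1926685870632496 [-0.05  0.05  2.   -0.    1.09  1.14]
shift [ 1.613e-01 -2.401e-01 -2.000e-04] rot [ 0. -0.  0.] q6 1.14
shift [ 0.1613 -0.2401  0.0698] rot [ 0. -0.  0.] q6 1.14
```

To row units: -0.24 m is -0.3, 0.05 m is 0.0625.

Call:
jog_arm(motion=[0.0338,-0.05,0,0,0,0,0.2,0.0675,-0.1,0,0,0,0,0.2,0.1013,-0.15,0,0,0,0,0.2,0.135,-0.2,0,0,0,0,0.2,0.1688,-0.25,0,0,0,0,0.2,0.2013,-0.3,0.025,0,0,0,0.2,0.2013,-0.3,0.0625,0,0,0,0.2,0.2013,-0.3,0.0875,0,0,0,0.2,0.2013,-0.3,0.0875,0,0,0,0.2])

```text
time_s: 8.35
eef_pos: [0.5039, 0.3736, 0.0475]
eef_rot: [0.001, 0.983, 0.186, -0.002]
wrist_force: [-0.0, -0.7, -1.0]
opening: 0.572
grasp_force: 62.5
```

```bash
python3 -c "
from h import *
a=np.arctan2(*pose()[1].as_matrix()[[1,0],1])
go(.505,.377,.017,a)
p=ctrl.camera_params('wrist');im=ctrl.camera('wrist');cv2.imwrite('pics/w5.png',im)"
```

```text
shift [ 0.0024 -0.0028  0.0305] rot [ 0.     0.005 -0.   ] q6 1.65
```

View pics/w5.png

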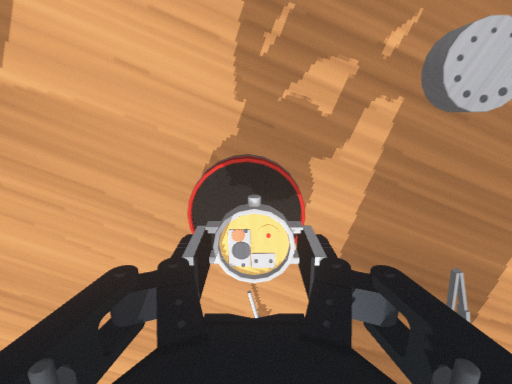

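```bash
python3 -c "
from h import *
from scipy.optimize import least_squares
p=ctrl.camera_params('wrist');im=cv2.imread('pics/w5.png')
H,S,V=[a.astype(int) for a in cv2.split(cv2.cvtColor(im,cv2.COLOR_BGR2HSV))]
m=((H<6)|(H>172))&(S>150)&(V>90);m[215:]=0
v,u=np.nonzero(m);sel=[(u[v==r].min()-.5,r) for r in set(v) if r>165]+[(u[v==r].max()+.5,r) for r in set(v) if r>165]+[(c,v[u==c].min()-.5) for c in set(u) if 210<c<285]
P=np.array([px2w(p,a,b,.0185)[:2] for a,b in sel])
s=least_squares(lambda c:np.hypot(*(P-c[:2]).T)-c[2],[.505,.377,.04],loss='soft_l1',f_scale=.001);print(s.x,s.cost)
a=np.arctan2(*pose()[1].as_matrix()[[1,0],1]);go(s.x[0],s.x[1],.017,a);print(pose()[0])"
```

```text
[0.50452773 0.38002986 0.04004287] 8.556624615828751e-06
shift [ 0.0016 -0.0058  0.0322] rot [ 0.     0.002 -0.   ] q6 1.65
[0.50519346 0.3740447  0.0491937 ]
```

To row units: 0.0335 m is 0.0419, -0.005 m is -0.0063.

Call:
jog_arm(motion=[0.0019,-0.0063,0.0125,0,0,0,0.2,0.0019,-0.0063,0.025,0,0,0,0.2,0.0019,-0.0063,0.035,0,0,0,0.2,0.0019,-0.0063,0.04,0,0,0,0.2,0.0019,-0.0063,0.0419,0,0,0,0.2,0.0019,-0.0063,0.0419,0,0,0,0.2,0.0019,-0.0063,0.0419,0,0,0,0.2])

```text
time_s: 9.28
eef_pos: [0.5055, 0.3802, 0.0167]
eef_rot: [-0.0, 0.982, 0.186, 0.0]
wrist_force: [-0.0, 0.1, -1.8]
opening: 0.574
grasp_force: 62.6
```

To row units: 0.0016 m is 0.002, 0.0008 m is 0.001.

Call:
jog_arm(motion=[0,0,0.001,0,0,0,0.2,0,0,0.002,0,0,0,0.2,0,0,0.002,0,0,0,0.2])

```text
time_s: 9.65
eef_pos: [0.5051, 0.3801, 0.0147]
eef_rot: [0.0, 0.982, 0.186, -0.0]
wrist_force: [0.4, -0.3, -1.4]
opening: 0.571
grasp_force: 62.6
```

Call:
jog_arm(motion=[0,0,0.001,0,0,0,0.2,0,0,0.0015,0,0,0,0.2,0,0,0.0015,0,0,0,0.2])

```text
time_s: 10.02
eef_pos: [0.5053, 0.3801, 0.0141]
eef_rot: [0.0, 0.982, 0.186, 0.0]
wrist_force: [-2.7, -1.6, 5.1]
opening: 0.572
grasp_force: 63.1
```

To row units: -0.1 m is -0.125, -0.08 m is -0.1.

Call:
jog_arm(motion=[0,0,0,0,0,0,0.62,0,0,0,0,0,0,0.66,0,0,-0.0038,0,0,0,0.68,0,0,-0.015,0,0,0,0.7,0,0,-0.05,0,0,0,0.7,0,0,-0.1,0,0,0,0.8,0,0,-0.125,0,0,0,1])

```text
time_s: 10.9
eef_pos: [0.5066, 0.3808, 0.1167]
eef_rot: [-0.001, 0.982, 0.186, 0.002]
wrist_force: [0.9, 0.4, 0.1]
opening: 0.985
grasp_force: 0.0
```

```bash
python3 -c "
from h import *
p=ctrl.camera_params('wrist');im=ctrl.camera('wrist');cv2.imwrite('pics/w6.png',plane(im,p,.43,.58,.3,.46,.02,2500))
a=np.arctan2(*pose()[1].as_matrix()[[1,0],1]);print(pose()[0],a);go(.3774,.3065,.06,.626+np.pi/2);go(.467,-.01,.12,-.6)"
```

```text
[0.5075053  0.38131267 0.11879639] -1.1958523634513132
shift [-0.1489  0.022   0.0578] rot [ 0.    -0.007 -0.251] q6 1.65
shift [-0.181   0.3493 -0.0026] rot [ 0.001 -0.007 -0.596] q6 1.65
```

View pics/w6.png

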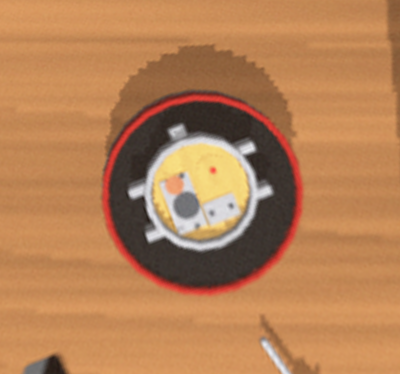

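To row units: -0.149 m is -0.1863, -0.1 m is -0.125, -0.25 rad is -0.125.

Call:
jog_arm(motion=[-0.0625,0.0088,0,0,0,-0.04,0.6,-0.125,0.0188,0,0,0,-0.08,0.6,-0.1863,0.0275,0,0,0,-0.125,0.6,-0.1863,0.0275,0,0,0,-0.125,0.6,-0.1863,0.0275,0,0,0,-0.125,0.6])

```text
time_s: 11.58
eef_pos: [0.3752, 0.3053, 0.1137]
eef_rot: [-0.0, 0.952, 0.307, 0.001]
wrist_force: [-0.9, 1.0, 0.2]
opening: 0.604
grasp_force: 0.0Traceback (most recent call last):
```

Create sd.py:
```python
from h import *
import sys
def fit(mask,x,y,r,z,n,im,p):
    o=plane(im,p,x-r,x+r,y-r,y+r,z,3000);H,S,V=[a.astype(int) for a in cv2.split(cv2.cvtColor(o,cv2.COLOR_BGR2HSV))]
    m=cv2.morphologyEx(mask(H,S,V).astype(np.uint8)*255,cv2.MORPH_OPEN,np.ones((5,5)))
    for c in sorted(cv2.findContours(m,cv2.RETR_EXTERNAL,cv2.CHAIN_APPROX_NONE)[0],key=cv2.contourArea)[-2:]:
        (u,v),(w,h),_=b=cv2.minAreaRect(c);q=cv2.boxPoints(b);e=max((q[1]-q[0],q[2]-q[1]),key=np.linalg.norm)
        print(n,(x+r-v/3000).round(4),(y+r-u/3000).round(4),'mm',round(w/3,1),round(h/3,1),'ang',round(np.arctan2(-e[0],-e[1])%np.pi,3))
    return o
```

Run:
```python
from sd import *
p=ctrl.camera_params('wrist');im=ctrl.camera('wrist');cv2.imwrite('pics/w7.png',im)
o=fit(lambda H,S,V:(V<70),.3774,.3065,.09,.006,'sd',im,p);cv2.imwrite('pics/w7r.png',o)
print(pose()[0])
```

```text
  File "<stdin>", line 3, in <module>
  File "sd.py", line 8, in fit
    print(n,(x+r-v/3000).round(4),(y+r-u/3000).round(4),'mm',round(w/3,1),round(h/3,1),'ang',round(np.arctan2(-e[0],-e[1])%np.pi,3))
            ^^^^^^^^^^^^^^^^^^
AttributeError: 'float' object has no attribute 'round'
```

```bash
sed -i 's/(x+r-v\/3000).round(4),(y+r-u\/3000).round(4)/round(x+r-v\/3000,4),round(y+r-u\/3000,4)/' sd.py
```

Run:
```python
from sd import *
p=ctrl.camera_params('wrist');im=cv2.imread('pics/w7.png')
for t in(60,80):o=fit(lambda H,S,V:(V<t)&(S<140),.3774,.3065,.09,.006,'sd',im,p)
cv2.imwrite('pics/w7r.png',o);print(pose()[0]);a=.626+np.pi/2;go(.3774,.3065,.0025,a)
```

```text
sd 0.3561 0.2257 mm 43.1 15.4 ang 0.627
sd 0.3672 0.3019 mm 104.3 12.4 ang 0.62
sd 0.356 0.2258 mm 43.6 16.0 ang 0.618
sd 0.3672 0.302 mm 104.7 13.1 ang 0.619
[0.37575062 0.30549636 0.11387194]
shift [1.800e-03 1.000e-04 1.114e-01] rot [ 0.    -0.001 -0.002] q6 1.38
```

To row units: 0.111 m is 0.1388, 0.1 m is 0.125.

Call:
jog_arm(motion=[0,0,0.05,0,0,0,0.6,0,0,0.1,0,0,0,0.6,0,0,0.125,0,0,0,0.6,0,0,0.1388,0,0,0,0.6,0,0,0.1388,0,0,0,0.3,0,0,0.1388,0,0,0,0,0,0,0.1388,0,0,0,0,0,0,0.1388,0,0,0,0])

```text
time_s: 12.62
eef_pos: [0.3757, 0.3056, 0.0037]
eef_rot: [-0.0, 0.952, 0.307, 0.001]
wrist_force: [0.1, 0.3, 3.9]
opening: 0.122
grasp_force: 59.0
```

```bash
python3 -c "
from h import *
a=np.arctan2(*pose()[1].as_matrix()[[1,0],1]);print(a,ctrl.get_obs()['q'].round(2),ctrl.get_obs()['grasp_force'])"
```

```text
-0.9460235810959232 [0.44 0.33 1.97 0.   0.84 1.38] 59.02968987822533
```

```bash
python3 -c "
from h import *
go(.532,-.3945,.12,2.57+np.pi/2)"
```

```text
shift [-0.2824  0.6593 -0.1168] rot [-1.000e-03 -3.000e-03  1.196e+00] q6 1.38
```

To row units: 0.352 m is 0.44, 0.044 m is 0.055, 0.08 rad is 0.04.

Call:
jog_arm(motion=[0,0,-0.0625,0,0,0,0,0,0,-0.125,0,0,0,0,-0.0238,0.055,-0.1463,0,0,0.04,0,-0.0475,0.11,-0.1463,0,0,0.08,0,-0.07,0.165,-0.1463,0,0,0.12,0,-0.0938,0.22,-0.1463,0,0,0.16,0,-0.1175,0.275,-0.1463,0,0,0.2,0,-0.1413,0.33,-0.1463,0,0,0.24,0,-0.165,0.385,-0.1463,0,0,0.28,0,-0.1888,0.44,-0.1463,0,0,0.32,0])

```text
time_s: 13.88
eef_pos: [0.4581, -0.0704, 0.1199]
eef_rot: [0.0, 1.0, -0.009, 0.0]
wrist_force: [0.5, 0.1, -0.5]
opening: 0.125
grasp_force: 58.9
```

```bash
python3 -c "
from h import *
go(.532,-.3945,.12,2.57+np.pi/2)"
```

```text
shift [ 0.0797  0.3228 -0.    ] rot [-0.    -0.001  0.554] q6 1.18
```

To row units: 0.322 m is 0.4025, 0.276 m is 0.345, 0.553 rad is 0.2765.

Call:
jog_arm(motion=[0.0138,0.0575,0,0,0,0.04,0,0.0288,0.115,0,0,0,0.08,0,0.0425,0.1725,0,0,0,0.12,0,0.0575,0.23,0,0,0,0.16,0,0.0713,0.2875,0,0,0,0.2,0,0.085,0.345,0,0,0,0.24,0,0.0988,0.4025,0,0,0,0.2765,0,0.0988,0.4025,0,0,0,0.2765,0,0.0988,0.4025,0.025,0,0,0.2765,0,0.0988,0.4025,0.025,0,0,0.2765,0])

```text
time_s: 15.12
eef_pos: [0.5305, -0.389, 0.0964]
eef_rot: [-0.002, 0.96, -0.28, -0.003]
wrist_force: [-0.4, 1.3, -0.5]
opening: 0.125
grasp_force: 58.9
```

Run:
```python
from sd import *
p=ctrl.camera_params('wrist');im=ctrl.camera('wrist')
fit(lambda H,S,V:(S<60)&(V>110),.532,-.3945,.09,.004,'rest',im,p)
o=plane(im,p,.45,.62,-.48,-.31,.004,2500)
go(.532,-.3945,.024,2.57+np.pi/2);print(pose()[0])
cv2.imwrite('pics/w8.png',o)
```

```text
rest 0.62 -0.3065 mm 4.0 4.0 ang 1.571
rest 0.5331 -0.3933 mm 51.1 156.0 ang 2.545
shift [0.0036 0.0038 0.0736] rot [-0.001  0.004  0.005] q6 1.32
[ 0.53116393 -0.3895753   0.09758754]
```

View pics/w8.png

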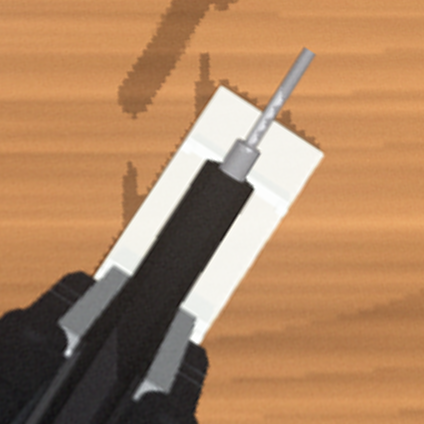

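To row units: 0.0705 m is 0.0881, 0.003 m is 0.0038.

Call:
jog_arm(motion=[0.0025,0.0038,0.025,0,0,0,0,0.0025,0.0038,0.05,0,0,0,0,0.0025,0.0038,0.0688,0,0,0,0,0.0025,0.0038,0.0813,0,0,0,0,0.0025,0.0038,0.0863,0,0,0,0,0.0025,0.0038,0.0863,0,0,0,0,0.0025,0.0038,0.0881,0,0,0,0,0.0025,0.0038,0.0881,0,0,0,0])

```text
time_s: 16.18
eef_pos: [0.5325, -0.3958, 0.0296]
eef_rot: [0.0, 0.96, -0.28, 0.0]
wrist_force: [-0.2, 0.2, 0.2]
opening: 0.119
grasp_force: 58.9
```

To row units: 0.001 m is 0.0013.

Call:
jog_arm(motion=[0,0,0.0013,0,0,0,0,0,0,0.0013,0,0,0,0])

```text
time_s: 16.42
eef_pos: [0.5322, -0.3956, 0.0282]
eef_rot: [0.0, 0.96, -0.28, 0.0]
wrist_force: [1.2, -0.4, -0.0]
opening: 0.123
grasp_force: 58.9
```

The manual's scale: shifts go in shares of 0.8 m and turns go in shares of 2 rad. Converting my numbers, 0.0024 m is 0.003, 0.0012 m is 0.0015.

Call:
jog_arm(motion=[0,0,0.0015,0,0,0,0,0,0,0.003,0,0,0,0,0,0,0.003,0,0,0,0])

```text
time_s: 16.8
eef_pos: [0.5322, -0.3955, 0.0257]
eef_rot: [-0.0, 0.96, -0.28, -0.0]
wrist_force: [0.1, -0.1, 0.9]
opening: 0.124
grasp_force: 59.0
```

Call:
jog_arm(motion=[0,0,0.0013,0,0,0,0,0,0,0.0013,0,0,0,0])

```text
time_s: 17.05
eef_pos: [0.5323, -0.3956, 0.0256]
eef_rot: [0.0, 0.96, -0.28, -0.0]
wrist_force: [-2.0, 1.8, 5.9]
opening: 0.126
grasp_force: 59.7
```

To row units: -0.13 m is -0.1625, -0.11 m is -0.1375.

Call:
jog_arm(motion=[0,0,0,0,0,0,0.25,0,0,0,0,0,0,0.35,0,0,-0.025,0,0,0,0.4,0,0,-0.075,0,0,0,0.5,0,0,-0.1375,0,0,0,0.7,0,0,-0.1625,0,0,0,0.7,0,0,-0.1625,0,0,0,0.7])

```text
time_s: 17.92
eef_pos: [0.5331, -0.3965, 0.1573]
eef_rot: [0.001, 0.96, -0.28, 0.002]
wrist_force: [0.1, -0.2, -0.3]
opening: 0.701
grasp_force: 0.0
```

Run:
```python
from sd import *
p=ctrl.camera_params('wrist');im=ctrl.camera('wrist');cv2.imwrite('pics/w9.png',im)
fit(lambda H,S,V:(V<80)&(S<140),.532,-.3945,.09,.028,'sd',im,p)
a=np.arctan2(*pose()[1].as_matrix()[[1,0],1])
go(.4517,-.1778,.12,a)
print(pose()[0],ctrl.get_obs()['q'].round(2))
```

```text
sd 0.5133 -0.3078 mm 10.6 26.6 ang 2.573
sd 0.5238 -0.3907 mm 12.9 104.1 ang 2.563
shift [-0.185  -0.1402  0.0347] rot [ 0.    -0.001  0.   ] q6 1.32
[ 0.53216992 -0.3954974   0.15481695] [-0.82  0.44  1.43 -0.    1.27  1.32]
```

To row units: -0.185 m is -0.2313, -0.148 m is -0.185.

Call:
jog_arm(motion=[-0.0463,-0.035,0,0,0,0,0.8,-0.0925,-0.07,0,0,0,0,0.8,-0.1388,-0.105,0,0,0,0,0.8,-0.185,-0.14,0,0,0,0,0.8,-0.2313,-0.175,0.0125,0,0,0,0.8,-0.2313,-0.175,0.0375,0,0,0,0.8,-0.2313,-0.175,0.0375,0,0,0,0.8])

```text
time_s: 18.85
eef_pos: [0.4494, -0.176, 0.1217]
eef_rot: [-0.001, 0.96, -0.28, -0.003]
wrist_force: [0.4, 0.1, -0.3]
opening: 0.801
grasp_force: 0.0
```

Run:
```python
from sd import *
p=ctrl.camera_params('wrist');im=ctrl.camera('wrist');cv2.imwrite('pics/w10.png',im)
fit(lambda H,S,V:(S<70)&(V>100),.4517,-.1778,.04,.007,'back',im,p)
a=np.arctan2(*pose()[1].as_matrix()[[1,0],1])
go(.4517,-.1778,.0,a)
print(pose()[0])
```

```text
back 0.4496 -0.1758 mm 37.9 37.6 ang 1.249
shift [ 2.000e-03 -1.000e-04  1.229e-01] rot [-0.     0.004  0.   ] q6 1.52
[ 0.45034336 -0.17709916  0.12291749]
```

Case back found at (0.4496, −0.1758), right below the tool. Descend and grip.

To row units: 0.1225 m is 0.1531, 0.118 m is 0.1475.

Call:
jog_arm(motion=[0,0,0.05,0,0,0,0.7,0,0,0.1,0,0,0,0.7,0,0,0.1313,0,0,0,0.7,0,0,0.1475,0,0,0,0.65,0,0,0.1531,0,0,0,0.6,0,0,0.1531,0,0,0,0.6])

```text
time_s: 19.65
eef_pos: [0.4521, -0.1785, 0.0027]
eef_rot: [0.0, 0.96, -0.28, 0.0]
wrist_force: [0.5, 0.3, 0.5]
opening: 0.6
grasp_force: 0.0
```

Call:
jog_arm(motion=[0,0,0,0,0,0,0.2,0,0,0,0,0,0,0.1,0,0,0,0,0,0,0.1,0,0,0,0,0,0,0.1])

```text
time_s: 20.15
eef_pos: [0.4524, -0.1786, 0.0038]
eef_rot: [0.0, 0.96, -0.28, 0.001]
wrist_force: [-2.0, 0.8, 7.2]
opening: 0.389
grasp_force: 58.9
```

To row units: 0.0035 m is 0.0044.

Call:
jog_arm(motion=[0,0,0,0,0,0,0.6,0,0,0,0,0,0,0.6,0,0,0.0044,0,0,0,0.6,0,0,0.0044,0,0,0,0.6,0,0,0.0044,0,0,0,0.1,0,0,0.0044,0,0,0,0.1,0,0,0.0044,0,0,0,0.1,0,0,0.0044,0,0,0,0.1])

```text
time_s: 21.15
eef_pos: [0.4521, -0.1783, -0.0007]
eef_rot: [0.0, 0.96, -0.28, 0.0]
wrist_force: [-1.2, 1.3, 6.1]
opening: 0.401
grasp_force: 62.0
```

Call:
jog_arm(motion=[0,0,-0.025,0,0,0,0.1,0,0,-0.075,0,0,0,0.1,0,0,-0.125,0,0,0,0.1,0,0,-0.125,0,0,0,0.1])

```text
time_s: 21.65
eef_pos: [0.4538, -0.1795, 0.1019]
eef_rot: [0.001, 0.96, -0.28, 0.003]
wrist_force: [-0.3, 0.1, -1.9]
opening: 0.404
grasp_force: 59.9
```

```bash
python3 -c "
from h import *
a=np.arctan2(*pose()[1].as_matrix()[[1,0],1]);go(.631,-.127,.1,a)"
```

```text
shift [ 0.1211 -0.1396  0.0027] rot [ 0.    -0.007  0.   ] q6 1.52
```

To row units: -0.139 m is -0.1738, 0.121 m is 0.1513.

Call:
jog_arm(motion=[0.0375,-0.0438,0,0,0,0,0.1,0.075,-0.0875,0,0,0,0,0.1,0.1125,-0.1313,0,0,0,0,0.1,0.1513,-0.1738,0,0,0,0,0.1,0.1513,-0.1738,0.0375,0,0,0,0.1,0.1513,-0.1738,0.075,0,0,0,0.1,0.1513,-0.1738,0.1,0,0,0,0.1,0.1513,-0.1738,0.1125,0,0,0,0.1,0.1513,-0.1738,0.1125,0,0,0,0.1])

```text
time_s: 22.78
eef_pos: [0.628, -0.1259, 0.0081]
eef_rot: [-0.0, 0.96, -0.28, -0.001]
wrist_force: [0.6, 0.1, -0.8]
opening: 0.403
grasp_force: 59.9
```

To row units: -0.12 m is -0.15, -0.07 m is -0.0875.

Call:
jog_arm(motion=[0,0,0.0019,0,0,0,0.1,0,0,0.0019,0,0,0,0.5,0,0,0.0019,0,0,0,0.55,0,0,-0.025,0,0,0,0.55,0,0,-0.0875,0,0,0,0.55,0,0,-0.15,0,0,0,0.7,0,0,-0.15,0,0,0,0.7])

```text
time_s: 23.65
eef_pos: [0.6324, -0.1274, 0.1364]
eef_rot: [0.001, 0.96, -0.28, 0.006]
wrist_force: [0.7, -0.1, -0.1]
opening: 0.698
grasp_force: 0.0
```

Run:
```python
from sd import *
p=ctrl.camera_params('wrist');im=ctrl.camera('wrist');cv2.imwrite('pics/w11.png',im)
a=np.arctan2(*pose()[1].as_matrix()[[1,0],1]);print(a)
go(.467,-.01,.14,a)
print(pose()[0],ctrl.get_obs()['q'].round(2))
```

```text
-2.1388296712442747
shift [-0.2006 -0.0104 -0.0082] rot [-0.001 -0.007 -0.   ] q6 1.76
[ 0.63053317 -0.12669548  0.13322329] [-0.38  0.42  1.51  0.    1.2   1.76]
```

To row units: -0.2 m is -0.25, -0.16 m is -0.2, -0.64 rad is -0.32.

Call:
jog_arm(motion=[-0.05,-0.0025,-0.0125,0,0,-0.08,0.8,-0.1,-0.005,-0.025,0,0,-0.16,0.8,-0.15,-0.0075,-0.025,0,0,-0.24,0.8,-0.2,-0.01,-0.025,0,0,-0.32,0.8,-0.25,-0.0125,-0.025,0,0,-0.4,0.8,-0.25,-0.0125,-0.025,0,0,-0.48,0.8,-0.25,-0.0125,-0.025,0,0,-0.48,0.8,-0.25,-0.0125,-0.025,0,0,-0.48,0.8])

```text
time_s: 24.7
eef_pos: [0.4652, -0.01, 0.1485]
eef_rot: [-0.0, 0.981, 0.193, -0.0]
wrist_force: [-0.4, 0.1, 0.7]
opening: 0.8
grasp_force: 0.0
```

Run:
```python
from sd import *
p=ctrl.camera_params('wrist');im=ctrl.camera('wrist');cv2.imwrite('pics/w12.png',im)
o=fit(lambda H,S,V:(V<110)&(S>60),.467,-.01,.035,.058,'knob z58',im,p)
a=np.arctan2(*pose()[1].as_matrix()[[1,0],1]);print(a)
cv2.imwrite('pics/w12c.png',np.vstack([cv2.resize(o,(400,400)),cv2.resize(im,(400,300))]))
print(pose()[0],ctrl.get_obs()['q'].round(2))
```

```text
knob z58 0.4677 -0.0073 mm 18.7 17.3 ang 0.0
-1.181883930533179
[ 0.46528416 -0.01010133  0.14847076] [-0.28  0.03  1.95 -0.    1.16  0.9 ]
```

View pics/w12.png

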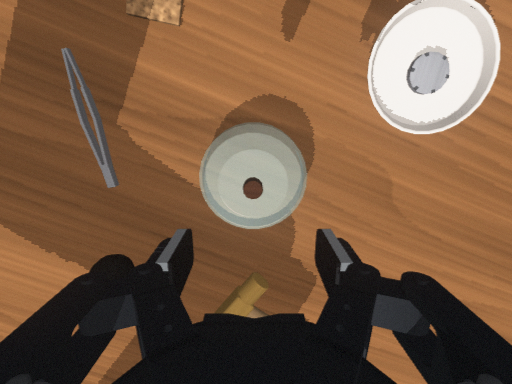

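```bash
python3 -c "
from h import *
go(.467,-.008,.05,-1.182)"
```

```text
shift [ 0.0024 -0.0013  0.0985] rot [-0.  0.  0.] q6 0.9
```

To row units: 0.098 m is 0.1225, 0.095 m is 0.1188.

Call:
jog_arm(motion=[0.003,-0.0016,0.0375,0,0,0,0.7,0.003,-0.0016,0.075,0,0,0,0.6,0.003,-0.0016,0.1063,0,0,0,0.5,0.003,-0.0016,0.1188,0,0,0,0.5,0.003,-0.0016,0.1225,0,0,0,0.5,0.003,-0.0016,0.1225,0,0,0,0.5])

```text
time_s: 25.5
eef_pos: [0.4676, -0.008, 0.0513]
eef_rot: [0.0, 0.981, 0.194, 0.0]
wrist_force: [0.5, 0.2, 1.2]
opening: 0.502
grasp_force: 0.0
```

Call:
jog_arm(motion=[0,0,0,0,0,0,0.3,0,0,0,0,0,0,0.1,0,0,0,0,0,0,0,0,0,0,0,0,0,0,0,0,0,0,0,0,0])

```text
time_s: 26.12
eef_pos: [0.4676, -0.0079, 0.0517]
eef_rot: [0.0, 0.981, 0.195, 0.001]
wrist_force: [-1.3, 0.0, 5.7]
opening: 0.181
grasp_force: 58.5
```

To row units: -0.07 m is -0.0875, -0.06 m is -0.075.

Call:
jog_arm(motion=[0,0,-0.0038,0,0,0,0,0,0,-0.0188,0,0,0,0,0,0,-0.0438,0,0,0,0,0,0,-0.075,0,0,0,0,0,0,-0.0875,0,0,0,0,0,0,-0.0875,0,0,0,0])

```text
time_s: 26.88
eef_pos: [0.4674, -0.0079, 0.1214]
eef_rot: [0.0, 0.981, 0.195, 0.001]
wrist_force: [0.4, 0.3, -0.8]
opening: 0.176
grasp_force: 58.6
```

```bash
python3 -c "
from h import *
print(ctrl.get_obs()['wrist_force'])
go(.504,.379,.121,-1.182)"
```

```text
[ 0.40335689  0.28555954 -0.83965426]
shift [ 1.815e-01 -3.436e-01  3.000e-04] rot [ 0.001 -0.001  0.003] q6 0.91
```

To row units: -0.3436 m is -0.4295, -0.337 m is -0.4213.

Call:
jog_arm(motion=[0.0125,-0.0225,0,0,0,0,0,0.035,-0.065,0,0,0,0,0,0.0625,-0.1188,0,0,0,0,0,0.0913,-0.1738,0,0,0,0,0,0.1213,-0.2288,0,0,0,0,0,0.1513,-0.2863,0,0,0,0,0,0.1813,-0.3438,0,0,0,0,0,0.2075,-0.3925,0,0,0,0,0,0.2225,-0.4213,0,0,0,0,0,0.2269,-0.4295,0,0,0,0,0])

```text
time_s: 28.12
eef_pos: [0.5025, 0.3801, 0.119]
eef_rot: [0.0, 0.981, 0.196, -0.001]
wrist_force: [0.0, -0.1, -2.0]
opening: 0.179
grasp_force: 58.8
```

Call:
jog_arm(motion=[0,0,0.0125,0,0,0,0,0,0,0.025,0,0,0,0,0,0,0.025,0,0,0,0])

```text
time_s: 28.5
eef_pos: [0.5025, 0.3775, 0.0988]
eef_rot: [0.001, 0.981, 0.194, -0.002]
wrist_force: [0.8, 0.3, -1.9]
opening: 0.175
grasp_force: 58.8
```

Run:
```python
from sd import *
p=ctrl.camera_params('wrist');im=ctrl.camera('wrist');cv2.imwrite('pics/w13.png',im)
go(.504,.379,.0515,-1.182);print(pose()[0])
```

```text
shift [ 0.0013 -0.0006  0.0482] rot [0.    0.002 0.002] q6 1.64
[0.50308247 0.37795611 0.09974002]
```

View pics/w13.png

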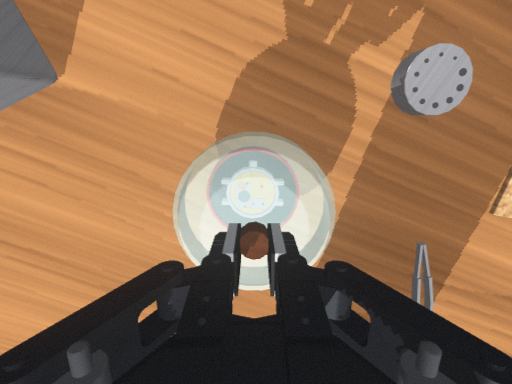

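To row units: 0.046 m is 0.0575, 0.045 m is 0.0563.

Call:
jog_arm(motion=[0.0013,0,0.015,0,0,0,0,0.0013,0,0.03,0,0,0,0,0.0013,0,0.0425,0,0,0,0,0.0013,0,0.0513,0,0,0,0,0.0013,0,0.0563,0,0,0,0,0.0013,0,0.0575,0,0,0,0,0.0013,0,0.0575,0,0,0,0])

```text
time_s: 29.42
eef_pos: [0.5046, 0.3797, 0.055]
eef_rot: [-0.0, 0.981, 0.195, 0.0]
wrist_force: [0.2, 0.4, -3.2]
opening: 0.177
grasp_force: 58.8
```

Call:
jog_arm(motion=[0,0,0.0013,0,0,0,0,0,0,0.0025,0,0,0,0,0,0,0.0025,0,0,0,0])

```text
time_s: 29.8
eef_pos: [0.5044, 0.3795, 0.0527]
eef_rot: [-0.0, 0.981, 0.195, -0.0]
wrist_force: [0.1, -0.4, -2.4]
opening: 0.179
grasp_force: 58.8
```

To row units: 0.0015 m is 0.0019, 0.0008 m is 0.001.

Call:
jog_arm(motion=[0,0,0.001,0,0,0,0,0,0,0.0019,0,0,0,0,0,0,0.0019,0,0,0,0])

```text
time_s: 30.18
eef_pos: [0.5045, 0.3795, 0.0518]
eef_rot: [-0.0, 0.981, 0.195, 0.0]
wrist_force: [-1.1, -1.4, 4.4]
opening: 0.176
grasp_force: 59.4
```

Call:
jog_arm(motion=[0,0,0.001,0,0,0,0,0,0,0.001,0,0,0,0])

```text
time_s: 30.42
eef_pos: [0.5045, 0.3796, 0.0518]
eef_rot: [0.0, 0.981, 0.195, 0.0]
wrist_force: [-5.8, -2.1, 10.1]
opening: 0.18
grasp_force: 60.0
```

To row units: -0.08 m is -0.1, -0.04 m is -0.05.

Call:
jog_arm(motion=[0,0,-0.0006,0,0,0,0.25,0,0,-0.0006,0,0,0,0.4,0,0,-0.0125,0,0,0,0.5,0,0,-0.05,0,0,0,0.5,0,0,-0.1,0,0,0,0.6,0,0,-0.1,0,0,0,0.6])

```text
time_s: 31.18
eef_pos: [0.5072, 0.3809, 0.1352]
eef_rot: [-0.001, 0.981, 0.195, 0.004]
wrist_force: [-0.7, -0.2, -0.5]
opening: 0.603
grasp_force: 0.0
```

```bash
python3 -c "
from h import *
print(ctrl.get_obs()['q'].round(2))
go(.4586,.1679,.13,.54+np.pi/2)"
```

```text
[0.46 0.4  1.54 0.   1.2  1.64]
shift [-0.1263  0.1783  0.0041] rot [ 0.    -0.008 -0.148] q6 1.64
```

To row units: 0.178 m is 0.2225, 0.144 m is 0.18, -0.148 rad is -0.074.

Call:
jog_arm(motion=[-0.0313,0.045,0,0,0,-0.015,0.6,-0.0625,0.09,0,0,0,-0.03,0.6,-0.0938,0.135,0,0,0,-0.045,0.6,-0.125,0.18,0,0,0,-0.06,0.6,-0.1575,0.2225,0,0,0,-0.074,0.6,-0.1575,0.2225,0,0,0,-0.074,0.6,-0.1575,0.2225,0,0,0,-0.074,0.6])

```text
time_s: 32.05
eef_pos: [0.4561, 0.1671, 0.1304]
eef_rot: [-0.0, 0.964, 0.266, 0.0]
wrist_force: [0.5, 0.2, -0.7]
opening: 0.603
grasp_force: 0.0
```

Run:
```python
from sd import *
p=ctrl.camera_params('wrist');im=ctrl.camera('wrist');cv2.imwrite('pics/w14.png',im)
for s,v in((70,80),(90,60)):fit(lambda H,S,V:(S<s)&(V>v),.4586,.1679,.085,.005,'tw',im,p)
go(.4586,.1679,.0025,.54+np.pi/2);print(pose()[0])
```

```text
tw 0.4409 0.0873 mm 15.3 9.3 ang 0.975
tw 0.4552 0.1683 mm 142.3 17.3 ang 0.54
tw 0.4407 0.0874 mm 15.9 10.1 ang 0.983
tw 0.4552 0.1682 mm 142.5 17.7 ang 0.54
shift [0.0022 0.0009 0.1279] rot [-0. -0. -0.] q6 1.14
[0.45619508 0.16744104 0.13040114]
```

To row units: 0.127 m is 0.1588, 0.124 m is 0.155.

Call:
jog_arm(motion=[0.0013,0,0.05,0,0,0,0.6,0.0013,0,0.1,0,0,0,0.6,0.0013,0,0.1375,0,0,0,0.5,0.0013,0,0.155,0,0,0,0.5,0.0013,0,0.1588,0,0,0,0.5,0.0013,0,0.1588,0,0,0,0.2,0.0013,0,0.1588,0,0,0,0,0.0013,0,0.1588,0,0,0,0,0.0013,0,0.1588,0,0,0,0])

```text
time_s: 33.22
eef_pos: [0.458, 0.1676, 0.0047]
eef_rot: [0.0, 0.964, 0.267, 0.001]
wrist_force: [-0.2, 1.6, 7.1]
opening: 0.163
grasp_force: 59.3
```

Call:
jog_arm(motion=[0,0,-0.0125,0,0,0,0,0,0,-0.05,0,0,0,0,0,0,-0.0875,0,0,0,0,0,0,-0.0875,0,0,0,0])

```text
time_s: 33.72
eef_pos: [0.4589, 0.1676, 0.0761]
eef_rot: [0.0, 0.964, 0.267, 0.003]
wrist_force: [-0.0, -0.0, -0.9]
opening: 0.162
grasp_force: 58.7
```

```bash
python3 -c "
from h import *
go(.651,.1495,.073,.236+np.pi/2)"
```

```text
shift [0.1555 0.1142 0.0042] rot [ 0.002 -0.005  0.304] q6 1.14
```

To row units: 0.1555 m is 0.1944, 0.12 m is 0.15, 0.304 rad is 0.152.

Call:
jog_arm(motion=[0.05,0.0375,0,0,0,0.04,0,0.1,0.075,0,0,0,0.08,0,0.15,0.1125,0,0,0,0.12,0,0.1944,0.1425,0,0,0,0.152,0,0.1944,0.1425,0,0,0,0.152,0,0.1944,0.1425,0.025,0,0,0.152,0,0.1944,0.1425,0.05,0,0,0.152,0,0.1944,0.1425,0.0688,0,0,0.152,0,0.1944,0.1425,0.0688,0,0,0.152,0])

```text
time_s: 34.85
eef_pos: [0.6466, 0.1496, 0.016]
eef_rot: [-0.0, 0.993, 0.118, -0.002]
wrist_force: [0.3, 0.1, 0.3]
opening: 0.163
grasp_force: 58.7
```

```bash
python3 -c "
from h import *
go(.651,.1495,.0105,.236+np.pi/2);print(pose()[0])"
```

```text
shift [0.0043 0.0011 0.0055] rot [-0.001  0.004  0.   ] q6 1.38
[0.64663161 0.14957565 0.01599779]
```

To row units: 0.0055 m is 0.0069, 0.003 m is 0.0038.

Call:
jog_arm(motion=[0.0025,0,0.0038,0,0,0,0,0.0025,0,0.0069,0,0,0,0,0.0025,0,0.0069,0,0,0,0])

```text
time_s: 35.22
eef_pos: [0.6509, 0.15, 0.0132]
eef_rot: [0.0, 0.993, 0.118, 0.0]
wrist_force: [-0.1, -0.3, -0.3]
opening: 0.162
grasp_force: 58.7
```

Call:
jog_arm(motion=[0,0,0.0013,0,0,0,0,0,0,0.0013,0,0,0,0])

```text
time_s: 35.48
eef_pos: [0.6507, 0.15, 0.012]
eef_rot: [-0.0, 0.993, 0.118, 0.0]
wrist_force: [-0.0, 0.4, -0.6]
opening: 0.16
grasp_force: 58.7
```

To row units: 0.002 m is 0.0025, 0.001 m is 0.0013.

Call:
jog_arm(motion=[0,0,0.0013,0,0,0,0,0,0,0.0025,0,0,0,0,0,0,0.0025,0,0,0,0])

```text
time_s: 35.85
eef_pos: [0.6508, 0.15, 0.0107]
eef_rot: [0.0, 0.993, 0.118, -0.0]
wrist_force: [-1.5, -0.9, 5.6]
opening: 0.163
grasp_force: 59.4
```

Call:
jog_arm(motion=[0,0,0,0,0,0,0.3,0,0,0,0,0,0,0.4,0,0,-0.025,0,0,0,0.5,0,0,-0.075,0,0,0,0.6,0,0,-0.1375,0,0,0,0.6,-0.05,0,-0.1875,0,0,0,0.6,-0.125,0,-0.1875,0,0,0,0.6,-0.2,0,-0.1875,0,0,0,0.6,-0.25,0,-0.1875,0,0,0,0.6,-0.25,0,-0.1875,0,0,0,0.6])

```text
time_s: 37.1
eef_pos: [0.4542, 0.1031, 0.1608]
eef_rot: [0.0, 0.993, 0.117, 0.0]
wrist_force: [0.5, -0.1, 0.1]
opening: 0.598
grasp_force: 0.0
```

Run:
```python
from sd import *
p=ctrl.camera_params('top');im=ctrl.camera('top');cv2.imwrite('pics/topf.png',plane(im,p,.27,.72,-.45,.45,0.0,880))
p=ctrl.camera_params('wrist');im=ctrl.camera('wrist');cv2.imwrite('pics/w15.png',im)
for t in(60,45):fit(lambda H,S,V:(S<t)&(V>60),.651,.15,.09,.011,'tw',im,p)
print(pose()[0])
```

```text
tw 0.6029 0.1378 mm 43.3 12.1 ang 0.236
tw 0.603 0.138 mm 43.1 11.7 ang 0.223
[0.45751317 0.10323845 0.16150915]
```

View pics/topf.png

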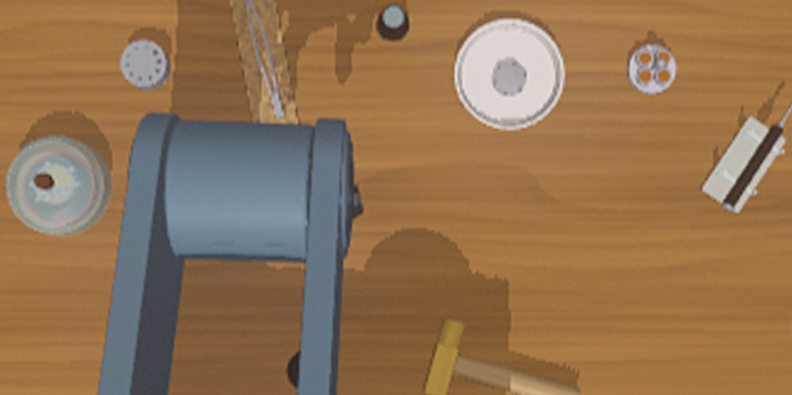

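```bash
python3 -c "
from bench import ctrl
print(ctrl.hand_in())"
```

```text
the job is handed in; nothing more can be done
None
```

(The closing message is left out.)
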